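# Put the field radio on the air

### The job

Put the field station on the air with your fingertips: press down the raised end of the large rocker on the battery box until it has rocked fully over, then push the round power button on the radio fully in, and then press the wide talk bar on the desk microphone's base right down and finish while still holding it down. Do not press anything out of turn, and leave the small rocker and the square keys alone. Pick nothing up, and leave the microphone and the other things on the table where they stand.

Things in the scene. Friction and masses are not known exactly. Their poses are not given: they have to be found in the camera images.
- battery_box: grey battery box, 170 (its x) x 190 (its y) x 104 mm high, fixed to the table; origin under its centre, x axis pointing away from the operator, z up. Two black rockers lie on its level top: the large one at its +y side, a small one at its -y side.
- rocker_raised_end (a point): point on the upper face of the raised half of the large black rocker (56 x 32 mm, rocks about an axis along the box's y). Off, the half on the box's -x side stands up at 0.34 rad and its other half lies level, 116 mm above the table. The point lies 20 mm from the rocking axis, 8 mm from the raised end's edge; it sinks about 7 mm to 116 mm above the table as the rocker goes over, and then this half is level. About 2 to 3 N on it move the rocker; it stays where it is left.
- main_rocker (a joint): angle of the large rocker: 0 off (near half raised), 0.34 rad fully over (on)
- radio: dark radio, 175 (its x) x 210 (its y) mm, fixed to the table; origin under its centre, x away from the operator. Its control face slopes up towards its far (+x) side by 0.2 rad and is about 48 mm high at the near edge, 82 mm at the far edge. A tuning knob (42 mm across, 17 mm proud) stands at the -y side of the face, the round power button at the +y near side, three small square keys between them.
- power_button_top (a point): centre of the top of the round power button (25 mm across, 10 mm proud of the face) ; z axis is the face's normal. It goes in 5 mm along the face's normal, needs about 3 N, and stays in. The nearest square key is 56 mm away, centre to centre.
- power_button (a joint): depth of the power button: 0 out, 0.005 m fully in
- desk_mic: black desk microphone, loose, 0.95 kg: base 180 (its x) x 110 (its y) x 28 mm, origin under its centre, x away from the operator; a microphone head on a short stem at its far end rises to 144 mm above the table, 118 mm beyond the talk bar's centre.
- talk_bar_top (a point): centre of the top of the wide grey talk bar at the near end of the microphone's base: 30 (x) x 68 (y) mm, top 43 mm above the table when up. It goes straight down 6 mm against a spring (1.3 N at first, 5 N right down) and comes up again when let go.
- talk_bar (a joint): depth of the talk bar: 0 up, 0.006 m right down
- small_rocker (a point): middle of the small black rocker (32 x 18 mm) on the battery box; leave it alone
- lamp_rocker (a joint): angle of the small rocker: 0 as it is found
- square_key0_top (a point): centre of the top of a small square key (15 mm) on the radio; leave it alone
- square_key0 (a joint): depth of that square key: 0 out, 0.004 m in
- square_key1_top (a point): centre of the top of a small square key (15 mm) on the radio; leave it alone
- square_key1 (a joint): depth of that square key: 0 out, 0.004 m in
- square_key2_top (a point): centre of the top of a small square key (15 mm) on the radio; leave it alone
- square_key2 (a joint): depth of that square key: 0 out, 0.004 m in
- mug: loose white mug, 80 mm across, 92 mm high; origin under its centre; leave it where it is
- handheld: loose handheld radio standing upright, 34 x 56 x 105 mm, with a stub aerial up to 190 mm; origin under its centre; leave it where it is
- phone: loose phone lying flat, 150 x 72 x 9 mm; origin under its centre; leave it where it is
- screwdriver: loose screwdriver lying on the table; origin amid the tool; leave it where it is
- tape_roll: loose roll of tape lying flat in front of the radio, 52 mm across, 19 mm high; origin under its centre; leave it where it is
- adapter: loose steel coaxial adapter, 20 mm across and 32 mm high, standing on the battery box's top at a far corner; origin under its centre; leave it where it is
- spare_mic: loose hand microphone lying flat, 85 x 52 x 26 mm; origin under its centre; leave it where it is
Mind the look-alikes: they are no part of the job. What is shaped like the desk_mic but yellow is not meant.

How it is judged:
By the outcome, as a careful person would: the job done as asked, in the order asked, and still so for the second after the job is handed in, while the arm keeps its last pose, push and grip.
It also fails if it takes over 54 s, if anything falls off the work surface, if the arm or the gripper's body presses on something with over 40 N, if the wrist force passes 120 N, or if a joint passes its speed limit or range.

### The arm

A 6-joint arm with a two-finger parallel gripper is mounted at the origin on the work surface. World frame = base frame: x ahead of the robot, y to its left, z up, the work surface at z = 0. Lengths are in m, angles in rad, forces in N, time in s.
With the tool pointing down it reaches from about 0.275 to 0.825 m from the base axis. Payload 4.9 kg.
Tool frame: the origin (TCP) lies at the very end of the fingers, on their centre line; the grasp point (between the pads) lies 19 mm behind it (ctrl.hold_point_z is the distance from the TCP to the grasp point, in m); y points along the fingers, x is the direction in which the jaws open and shut, and the axes are right-handed (so a half turn about y gives the same grasp; the last joint's range is limited). The gripper opens to 85 mm and grips with 20 to 120 N. Pads are 22 mm wide; open, the fingers measure 114 mm over their backs; the gripper's body (76 mm by 85 mm) begins 54 mm behind the grasp point. The pads swing forward as they close: fully open they stand 13 mm farther back than shut.
Start: joints at [1.014, 0.326, -0.193, 1.052, 0, 1.437], TCP at [0.226, 0.502, 0.231] pointing down, gripper open.
Joint ranges: [-2.65, 2.65], [-0.97, 1.79], [-1.3, 1.35], [-1.93, 2.1], [-1.47, 1.37], [-3.14, 3.14]. Speed limits (rad/s): [2.57, 2.57, 3.14, 3.14, 3.14, 3.14].

### API

Orientations are given as a unit quaternion [x, y, z, w].
In Python, from cell import ctrl gives the robot as it stands. The module is installed in compiled form; this text tells all that it offers.
- The arm moves only by the shell command python3 -m creep 'ROWS' [FORCE]. ROWS is a JSON object of lists of equal length, an entry for each row: "delta_rot": the turn, a rotation vector about the tool's x, y, z in rad, a list of three; "xyz": the shift along the tool's x, y, z in mm, a list of three; "jaw": the finger opening in mm, from 0 to 85.4. A call has 1 to 8 rows; each row shifts and turns the commanded pose from where the row before left it, along the tool's axes as they then stand; what a row does not reach is not made up. A row lasts 1/10 s, in which the tool goes at most 50 mm and 8.59 degrees, less where a joint would pass 70% of its speed; a pose out of reach is approached as far as the arm can. A call is refused whole if a number of a shift passes 50 or a number of a turn 0.15, either way. A call with a gripper value outside its range is refused whole. The fingers move at their own pace and stop on an object; FORCE is the grip in N (left out, the last holds). Time passes only in rows, so rows that do not move let the fingers close. It gives the time, the measured TCP pose, the force and the opening at its end, in the units of the state.
- ctrl.state(): the state, without advancing time (a new reading comes with each control period).
- ctrl.camera(name): name is "scene" or "side" or "wrist"; returns the picture (480x640x3 uint8, red, green, blue); there is no depth.
- ctrl.get_calibration(name): a dict with "camera_matrix" (3x3 intrinsics, pixels), "k1" (the pictures are not rectified: a ray, as slopes to the right and down, at radius r is drawn at 1 + k1 r^2 times it, then the intrinsics apply), "rvec" (rotation vector, rad) and "tvec" (3), from world to camera coordinates, as OpenCV has them; the wrist camera has in their place "T_tool_cam" (4x4, takes a point from camera to tool coordinates, whose origin is the TCP and whose axes are the tool frame's). Camera axes: x right, y down, z forward; pixel columns grow to the right and rows downward; lengths in m; the calibration is good to about 2 mm. A picture is of the moment at which its call begins: read the wrist's pose just before it. get_calibration takes no time and is no camera call.
- ctrl.hand_in(): hands the job in, once; it reports no verdict.
The state is a dict: "t": time; "joints": joint angles; "joint_vel": joint speeds; "effort": joint torques, N m; "tcp_pos": TCP position; "orientation": TCP orientation; "force": force on the tool from outside, world axes, zero at the start; "torque": the same for the moment, N m; "gripper_width": finger opening in m.
Only numpy, scipy, OpenCV 4.12 (cv2) and the standard library are available. Lean on these libraries where they do the work, as an engineer would, in place of code of your own. Each camera call takes 0.05 s, during which the arm holds its last target.

## Working session

There is one attempt and no reset: what is moved stays moved. The work goes in short steps, Python scripts to look and compute and a shell command to move; the robot and the scene stay as the last step left them, time stands still between calls to the robot, and variables do not carry over. Pictures are saved under pics/ and viewed, and the job is handed in when it is done.

```bash
mkdir -p pics; cat > h.py <<'E'
import numpy as np, cv2
from cell import ctrl
from scipy.spatial.transform import Rotation as R
def snap(n,f):
    s=ctrl.state(); im=ctrl.camera(n); cv2.imwrite('pics/'+f+'.png',cv2.cvtColor(im,cv2.COLOR_RGB2BGR)); return s
def crop(f,x0,y0,w,h,k,o):
    im=cv2.imread('pics/'+f+'.png')[y0:y0+h,x0:x0+w]
    cv2.imwrite('pics/'+o+'.png',cv2.resize(im,None,fx=k,fy=k,interpolation=cv2.INTER_CUBIC))
def cam(n,s=None):
    c=ctrl.get_calibration(n);K=np.array(c['camera_matrix'])
    if n=='wrist':
        T=np.array(c['T_tool_cam']);Rt=R.from_quat(s['orientation']).as_matrix()
        Rwc=Rt@T[:3,:3];C=Rt@T[:3,3]+np.array(s['tcp_pos'])
    else:
        Rw=R.from_rotvec(np.array(c['rvec']).ravel()).as_matrix();Rwc=Rw.T;C=-Rw.T@np.array(c['tvec']).ravel()
    return K,c['k1'],Rwc,C
def ray(n,uv,s=None):
    K,k1,Rwc,C=cam(n,s)
    p=cv2.undistortPoints(np.array([[uv]],float),K,np.array([k1,0,0,0,0.])).ravel()
    return C,Rwc@np.array([p[0],p[1],1])
def atz(n,uv,z,s=None):
    C,d=ray(n,uv,s); return C+d*(z-C[2])/d[2]
def proj(n,P,s=None):
    K,k1,Rwc,C=cam(n,s); q=(np.array(P)-C)@Rwc
    r,_=cv2.Rodrigues(np.eye(3)); return cv2.projectPoints(q.reshape(-1,1,3),r,np.zeros(3),K,np.array([k1,0,0,0,0.]))[0].reshape(-1,2)
def tri(*rs):
    A=np.zeros((3,3));b=np.zeros(3)
    for C,d in rs:
        d=d/np.linalg.norm(d);M=np.eye(3)-np.outer(d,d);A+=M;b+=M@C
    X=np.linalg.solve(A,b)
    return X,[np.linalg.norm(np.cross(X-C,d/np.linalg.norm(d))) for C,d in rs]
def tooldelta(P,s=None):
    s=s or ctrl.state(); return R.from_quat(s['orientation']).as_matrix().T@(np.array(P)-s['tcp_pos'])*1000
E
python3 - <<'E'
from h import *
for n in('scene','side','wrist'): s=snap(n,n+'0')
print(s)
print(R.from_quat(s['orientation']).as_matrix().round(3))
E
```

```text
{'t': 0.1, 'joints': array([ 1.01380473e+00,  3.26891517e-01, -1.93483783e-01,  1.05199197e+00,
       -1.32169622e-05,  1.43659510e+00]), 'joint_vel': array([ 0.00134718, -0.0015333 ,  0.00144382, -0.00080813,  0.00020207,
       -0.00069128]), 'effort': array([ 9.53028175e-04, -4.44239938e+01,  2.63037872e+01,  7.88564212e-03,
       -1.13937983e-04,  5.00096306e-06]), 'tcp_pos': array([0.22538543, 0.50112893, 0.23056833]), 'orientation': array([ 0.59402219,  0.38345676, -0.3844579 , -0.59354079]), 'force': array([-0.92213906,  0.73397181,  0.26534948]), 'torque': array([-0.03081325,  0.02182124, -0.00236916]), 'gripper_width': 0.08560671190807391}
[[ 0.41  -0.001 -0.912]
 [ 0.912 -0.001  0.41 ]
 [-0.002 -1.     0.   ]]
```

View pics/scene0.png

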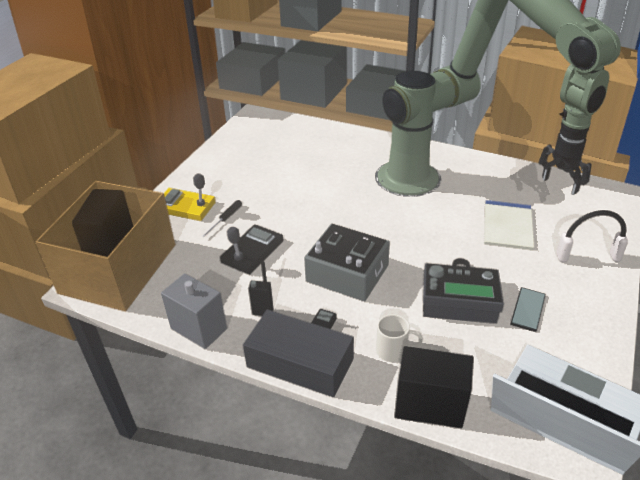

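View pics/side0.png

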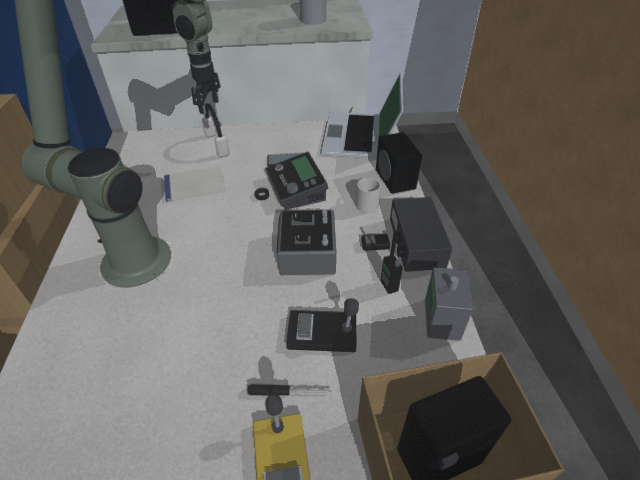

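View pics/wrist0.png

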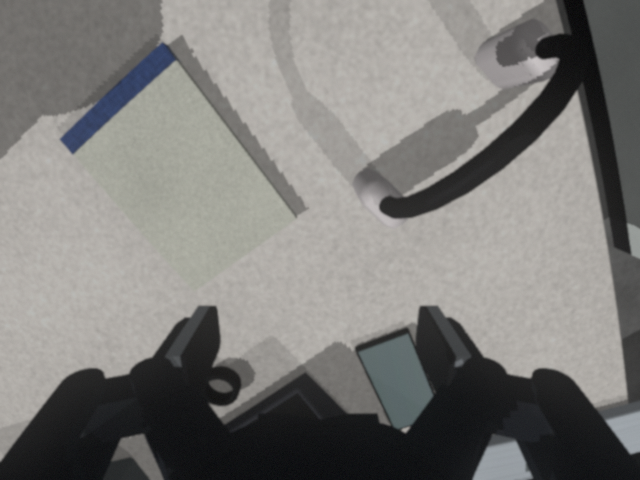

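```bash
python3 - <<'E'
from h import *
crop('scene0',205,210,200,150,4,'c1');crop('scene0',410,245,140,105,5,'c2')
crop('side0',255,140,120,150,4,'c3');crop('side0',270,280,110,80,6,'c4')
E
```

```text
(no output)
```

View pics/c1.png

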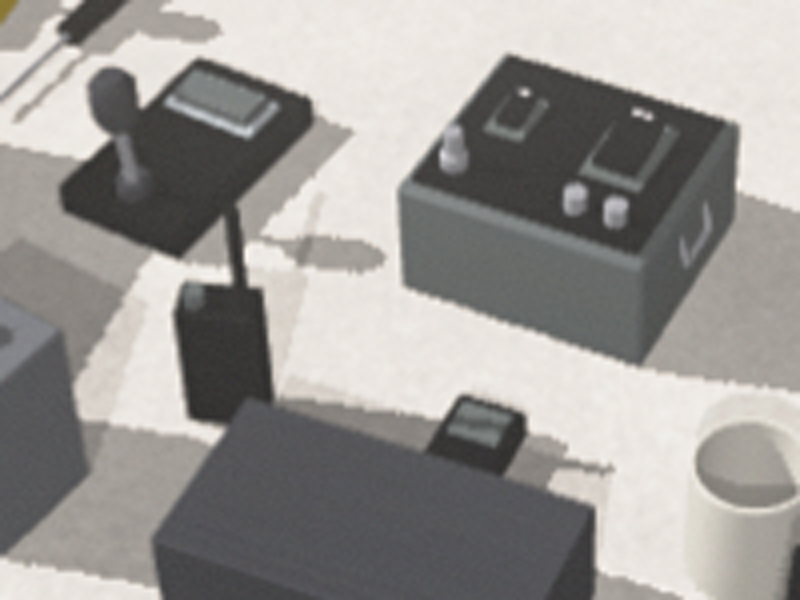

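View pics/c2.png

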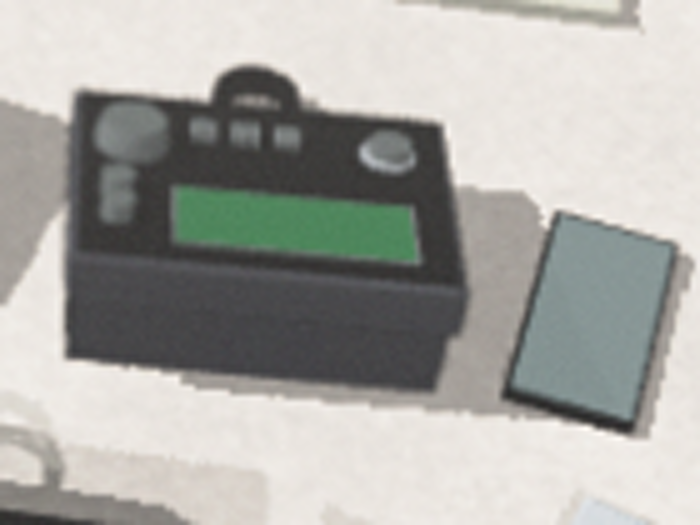

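View pics/c3.png

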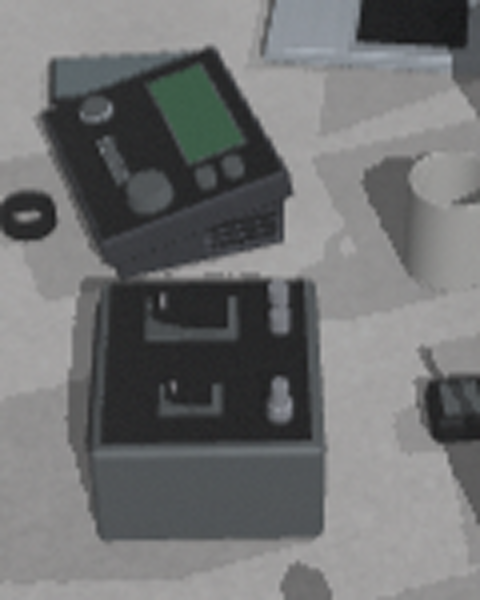

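View pics/c4.png

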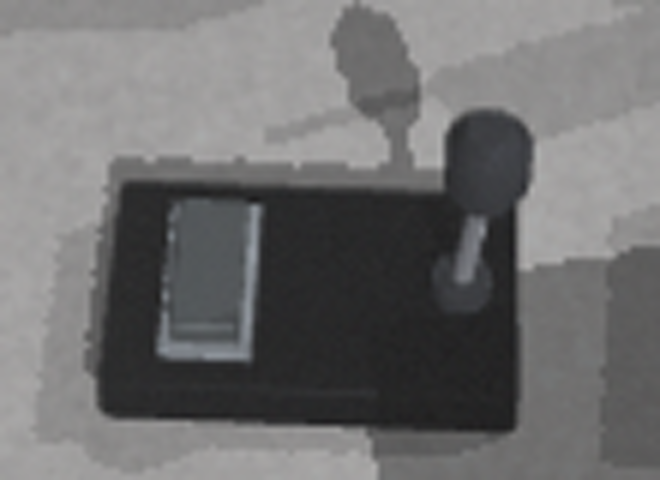

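```bash
cat > m.py <<'E'
from h import *
S=lambda x,y:ray('scene',(205+x/4,210+y/4));D=lambda x,y:ray('side',(255+x/4,140+y/4))
S2=lambda x,y:ray('scene',(410+x/5,245+y/5));D4=lambda x,y:ray('side',(270+x/6,280+y/6))
def f(c,z):
    C,d=c;return (C+d*(z-C[2])/d[2]).round(4)
print('box top scene');B=[f(S(*p),.104) for p in((510,57),(738,125),(640,262),(402,185))];print(*B,np.mean(B,0))
print('box top side');B=[f(D(*p),.104) for p in((100,280),(317,280),(325,445),(95,443))];print(*B,np.mean(B,0))
print('bezel scene',*[f(S(*p),.108) for p in((612,120),(678,130),(641,192),(580,178))])
print('bezel side',*[f(D(*p),.108) for p in((146,292),(238,292),(240,338),(146,340))])
print('rocker c',tri(S(628,156),D(192,317)))
print('white mark',tri(S(642,114),D(161,302)))
print('power',tri(S2(390,146),D(96,107)))
print('knob',tri(S2(134,122),D(152,186)))
B=[f(S2(*p),z) for p,z in zip(((75,92),(443,125),(467,290),(68,255)),(.048,.048,.082,.082))];print('radio',*B,np.mean(B,0))
print('key1',tri(S2(245,132),D(112,160)))
print('talk',tri(S(224,92),D4(209,262)))
print('talk corners s',*[f(S(*p),.043) for p in((200,65),(278,100),(248,130),(168,95))])
print('talk corners d',*[f(D4(*p),.043) for p in((172,200),(252,200),(240,325),(170,322))])
print('mic base scene',*[f(S(*p),.028) for p in((200,58),(312,102),(180,245),(62,190))])
print('mic base side',*[f(D4(*p),.028) for p in((122,182),(518,195),(518,400),(100,380))])
E
python3 m.py
```

```text
box top scene
[ 0.4659 -0.0873  0.104 ] [0.4761 0.091  0.104 ] [0.6328 0.0763 0.104 ] [ 0.6225 -0.1017  0.104 ] [ 0.549325 -0.005425  0.104   ]
box top side
[0.4611 0.0768 0.104 ] [0.6298 0.0611 0.104 ] [ 0.6168 -0.1169  0.104 ] [ 0.4544 -0.1002  0.104 ] [ 0.540525 -0.0198    0.104   ]
bezel scene [0.5087 0.0086 0.108 ] [0.5015 0.0552 0.108 ] [0.5719 0.0541 0.108 ] [0.5742 0.0104 0.108 ]
bezel side [0.4965 0.0546 0.108 ] [0.5672 0.0481 0.108 ] [ 0.5649 -0.0042  0.108 ] [0.4945 0.     0.108 ]
rocker c (array([0.53110065, 0.02997989, 0.10043594]), [np.float64(0.0009390603421632181), np.float64(0.0009390603421633017)])
white mark (array([0.50728349, 0.03001533, 0.11886141]), [np.float64(0.00035702244824386116), np.float64(0.0003570224482438925)])
power (array([0.45855753, 0.37414804, 0.05962721]), [np.float64(0.00157899740451543), np.float64(0.0015789974045154404)])
knob (array([0.50485748, 0.23864667, 0.07009561]), [np.float64(0.002128609455636533), np.float64(0.0021286094556364223)])
radio [0.4667 0.197  0.048 ] [0.4153 0.3982 0.048 ] [0.5735 0.4376 0.082 ] [0.6262 0.2375 0.082 ] [0.520425 0.317575 0.065   ]
key1 (array([0.4719422 , 0.29612505, 0.0556941 ]), [np.float64(0.0005002426784672442), np.float64(0.0005002426784672115)])
talk (array([ 0.51280774, -0.30634652,  0.03754938]), [np.float64(0.0021621168067200943), np.float64(0.0021621168067198675)])
talk corners s [ 0.4941 -0.3346  0.043 ] [ 0.5091 -0.2597  0.043 ] [ 0.5487 -0.2646  0.043 ] [ 0.5351 -0.3401  0.043 ]
talk corners d [ 0.4999 -0.2776  0.043 ] [ 0.5352 -0.2807  0.043 ] [ 0.5256 -0.3453  0.043 ] [ 0.4959 -0.3412  0.043 ]
mic base scene [ 0.4705 -0.3489  0.028 ] [ 0.4859 -0.2436  0.028 ] [ 0.6649 -0.2608  0.028 ] [ 0.6458 -0.3704  0.028 ]
mic base side [ 0.4777 -0.2547  0.028 ] [ 0.6552 -0.2775  0.028 ] [ 0.6405 -0.3828  0.028 ] [ 0.4646 -0.3577  0.028 ]
```

```bash
python3 - <<'E'
from h import *
c=ctrl.get_calibration('wrist');print(np.array(c['T_tool_cam']).round(3),np.array(c['camera_matrix']),c['k1'])
s=ctrl.state();print(proj('scene',[s['tcp_pos']]),proj('side',[s['tcp_pos']]))
crop('scene0',520,100,100,100,6,'g1');crop('side0',170,60,100,110,5,'g2')
print('to rocker view',tooldelta([.47,.03,.26]))
E
```

```text
[[ 1.     0.001 -0.001  0.001]
 [ 0.001 -0.311  0.95  -0.142]
 [ 0.001 -0.95  -0.311  0.081]
 [ 0.     0.     0.     1.   ]] [[346.13419361   0.         317.67412439]
 [  0.         346.13419361 240.59033527]
 [  0.           0.           1.        ]] -0.06572655335985535
[[557.90752875 188.92457385]] [[209.86579083 110.38272161]]
to rocker view [-329.38775856  -28.94944366 -416.3672327 ]
```

View pics/g1.png

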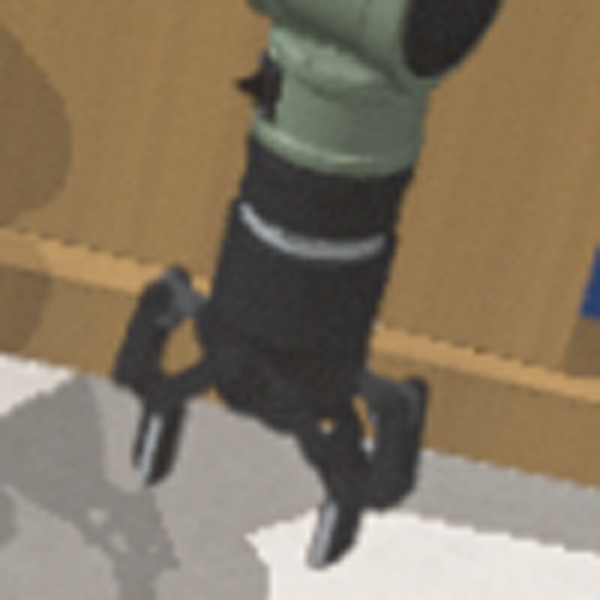

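View pics/g2.png

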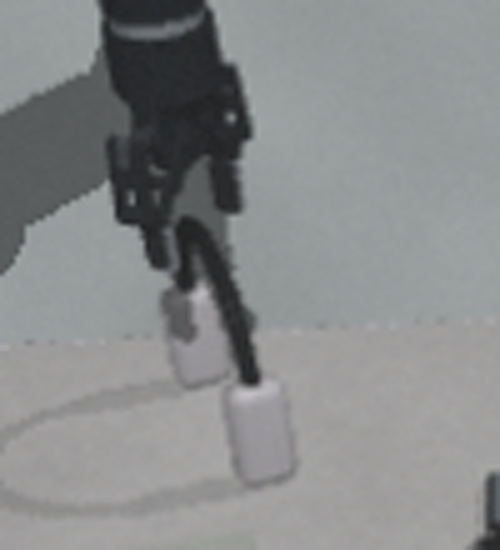

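```bash
python3 -m creep '{"xyz":[[-26,-3,-37],[-26,-3,-37],[-26,-3,-37],[-26,-3,-37],[-26,-3,-37],[-26,-3,-37],[-26,-3,-37],[-26,-3,-37]],"delta_rot":[[0,0,0],[0,0,0],[0,0,0],[0,0,0],[0,0,0],[0,0,0],[0,0,0],[0,0,0]],"jaw":[0,0,0,0,0,0,0,0]}' 30
python3 -m creep '{"xyz":[[-26,-3,-37],[-26,-3,-37],[-26,-3,-37],[-26,-3,-37],[0,0,0],[0,0,0],[0,0,0],[0,0,0]],"delta_rot":[[0,0,0],[0,0,0],[0,0,0],[0,0,0],[0,-0.14,0],[0,-0.14,0],[0,-0.14,0],[0,0,0]],"jaw":[0,0,0,0,0,0,0,0]}'
python3 - <<'E'
from h import *
s=snap('wrist','w1');s2=ctrl.state();print(s['tcp_pos'],R.from_quat(s['orientation']).as_matrix().round(3),s['gripper_width'],s['joints'].round(2))
E
```

```text
t: 0.95
tcp_pos: [0.4107, 0.1888, 0.2554]
orientation: [-0.594, -0.384, 0.384, 0.594]
force: [0.8, 0.3, -0.3]
gripper_width: -0.0001
t: 1.75
tcp_pos: [0.5024, 0.0347, 0.267]
orientation: [-0.501, -0.499, 0.499, 0.501]
force: [0.1, 0.3, 0.1]
gripper_width: 0.0
[0.50238438 0.03468051 0.26696083] [[ 0.004 -0.001 -1.   ]
 [ 1.     0.     0.004]
 [ 0.    -1.     0.001]] 3.7729304966830303e-05 [-0.08  0.22 -0.25  1.11  0.   -0.07]
```

View pics/w1.png

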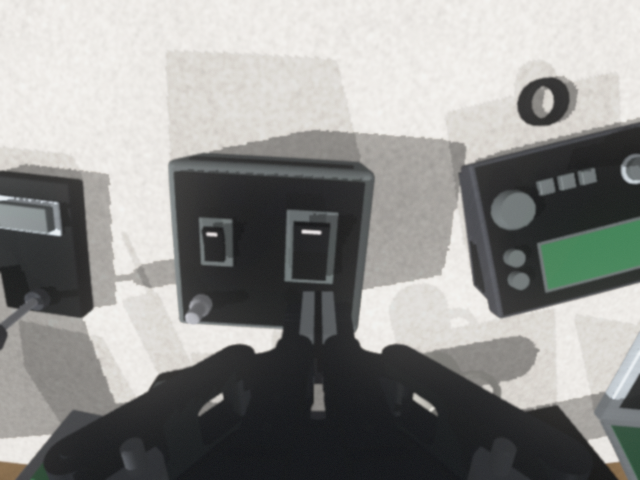

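```bash
python3 - <<'E'
from h import *
crop('w1',270,195,90,100,6,'w1a');crop('w1',160,140,230,200,3,'w1b')
E
```

```text
(no output)
```

View pics/w1a.png

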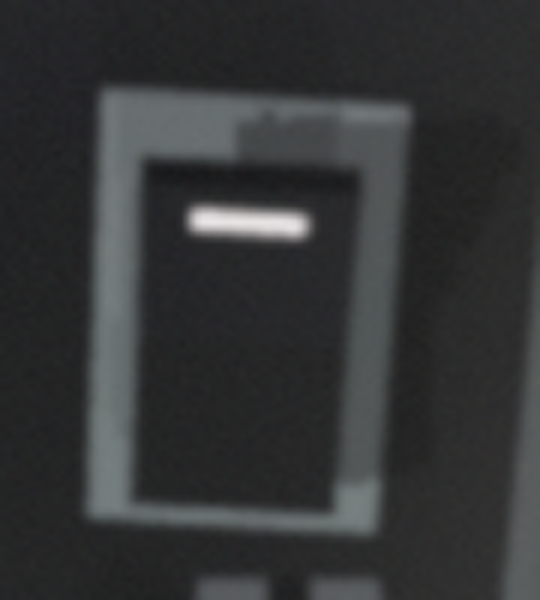

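View pics/w1b.png

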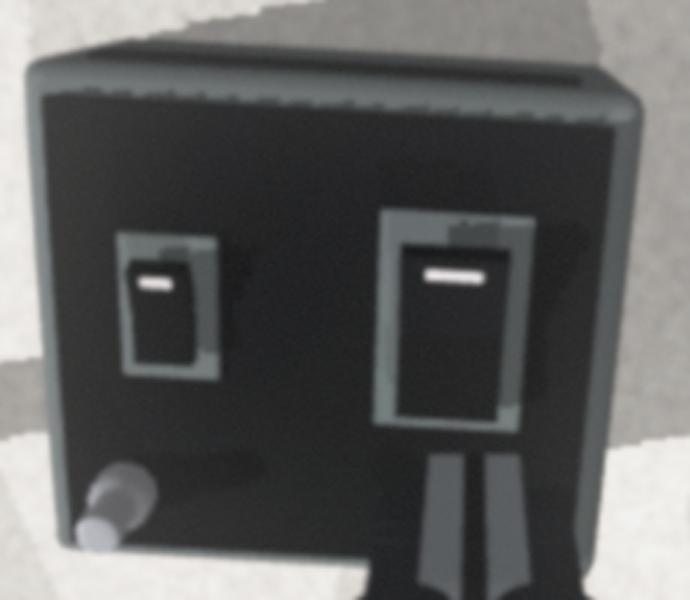

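```bash
python3 - <<'E'
from h import *
s=ctrl.state()
W=lambda x,y,z:atz('wrist',(270+(x+.5)/6-.5,195+(y+.5)/6-.5),z,s).round(4)
a=W(252,172,.1255);b=W(235,508,.116);print('edge',a,'far',b,np.linalg.norm((a-b)[:2]),'mark',W(249,223,.123))
print('level R/L far',W(335,510,.116),W(135,505,.116))
S=lambda x,y:ray('scene',(205+x/4,210+y/4));D=lambda x,y:ray('side',(255+x/4,140+y/4))
rw=ray('wrist',(270+249/6,195+223/6),s)
print(tri(rw,S(642,114)),tri(rw,D(161,302)),tri(rw,S(642,114),D(161,302)))
W=lambda x,y,z:atz('wrist',(x,y),z,s).round(4)
print('talk edge',W(57,214,.043),W(0,215,.043)); 
q=W(632,168,.062);print('power',q)
P=b+(a-b)/np.linalg.norm((a-b)[:2])*(28+18.9);print('press',P)
K,k,Rw,C=cam('wrist',s);print(C)
E
```

```text
edge [0.4987 0.0306 0.1255] far [0.5548 0.0272 0.116 ] 0.056202935866376216 mark [0.5069 0.03   0.123 ]
level R/L far [0.5552 0.0426 0.116 ] [0.5543 0.0118 0.116 ]
(array([0.50815068, 0.03043766, 0.12003123]), [np.float64(0.00013720400681576302), np.float64(0.00013720400681579653)]) (array([0.50803863, 0.03014681, 0.11866133]), [np.float64(0.0005535247258359847), np.float64(0.0005535247258359313)]) (array([0.50779901, 0.03012597, 0.11918888]), [np.float64(0.0006374576594039969), np.float64(0.0004664988299455889), np.float64(0.0006456762613757638)])
talk edge [ 0.508  -0.2592  0.043 ] [ 0.508  -0.3326  0.043 ]
power [0.4563 0.3662 0.062 ]
press [-46.25930249   2.86441833   8.04352181]
[0.42169136 0.03636362 0.40908742]
```

```bash
python3 -m creep '{"xyz":[[-5,30,-6],[0,35,0],[0,35,0],[0,26,0],[0,10,0],[0,0,0]],"delta_rot":[[0,0,0],[0,0,0],[0,0,0],[0,0,0],[0,0,0],[0,0,0]],"jaw":[0,0,0,0,0,0]}' 
python3 - <<'E'
from h import *
s=snap('wrist','w2');print(s['tcp_pos'],s['force']);snap('side','s2')
crop('side0',270,190,70,60,8,'x');crop('side',0,0,1,1,1,'y') if 0 else crop('s2',255,160,100,90,6,'s2a')
E
```

```text
t: 2.4
tcp_pos: [0.5075, 0.0301, 0.1302]
orientation: [-0.5, -0.498, 0.5, 0.502]
force: [0.6, -1.2, 1.4]
gripper_width: 0.0
[0.50745968 0.03008658 0.1302061 ] [ 0.64497329 -1.15943378  1.42210006]
```

View pics/w2.png

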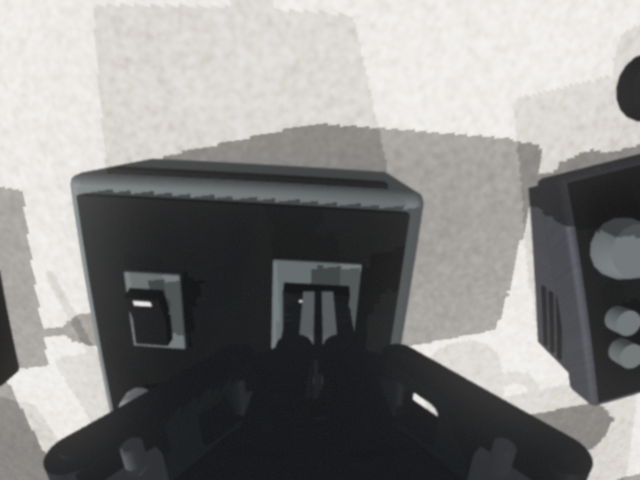

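View pics/s2a.png

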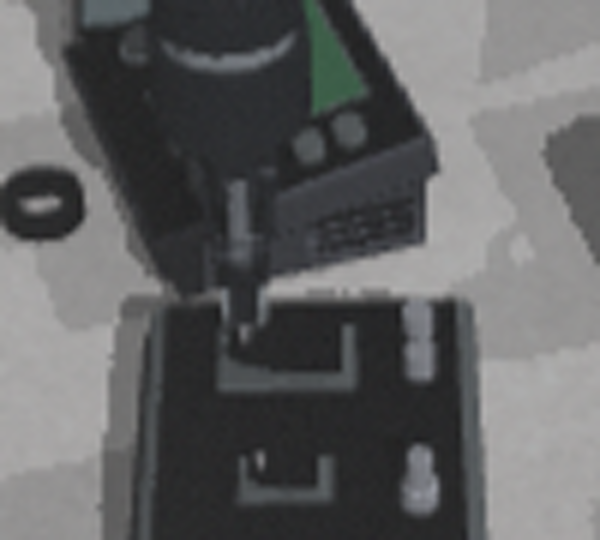

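```bash
python3 -m creep '{"xyz":[[0,4,0],[0,4,0],[0,3,0],[0,3,0]],"delta_rot":[[0,0,0],[0,0,0],[0,0,0],[0,0,0]],"jaw":[0,0,0,0]}' ; python3 -m creep '{"xyz":[[0,1.5,0],[0,1.5,0],[0,0,0]],"delta_rot":[[0,0,0],[0,0,0],[0,0,0]],"jaw":[0,0,0]}'
```

```text
t: 2.9
tcp_pos: [0.5083, 0.0299, 0.1174]
orientation: [-0.501, -0.499, 0.499, 0.501]
force: [-1.8, 0.0, 3.0]
gripper_width: -0.0001
t: 3.2
tcp_pos: [0.5083, 0.0299, 0.1158]
orientation: [0.501, 0.499, -0.499, -0.501]
force: [-6.5, 0.9, 16.4]
gripper_width: -0.0002
```

```bash
python3 -m creep '{"xyz":[[0,-25,0],[0,-45,0],[0,-45,0],[0,-30,0],[0,0,0]],"delta_rot":[[0,0,0],[0,0,0],[0,0,0],[0,0,0],[0,0,0]],"jaw":[0,0,0,0,0]}' 
python3 - <<'E'
from h import *
s=snap('wrist','w3');print(s['tcp_pos'],s['force']);snap('side','s3')
a=cv2.imread('pics/w3.png')[190:310,180:360];b=cv2.imread('pics/s3.png')[180:260,260:350]
cv2.imwrite('pics/c5.png',np.hstack([cv2.resize(a,(720//2*1,480//2)),cv2.resize(b,(270,240))]))
crop('w3',180,190,180,120,4,'c6')
E
```

```text
t: 3.7
tcp_pos: [0.5115, 0.0296, 0.2639]
orientation: [0.503, 0.501, -0.497, -0.498]
force: [0.5, -0.2, 0.4]
gripper_width: -0.0005
[0.51154782 0.02961832 0.26388281] [ 0.45763101 -0.24337358  0.38083334]
```

View pics/c6.png

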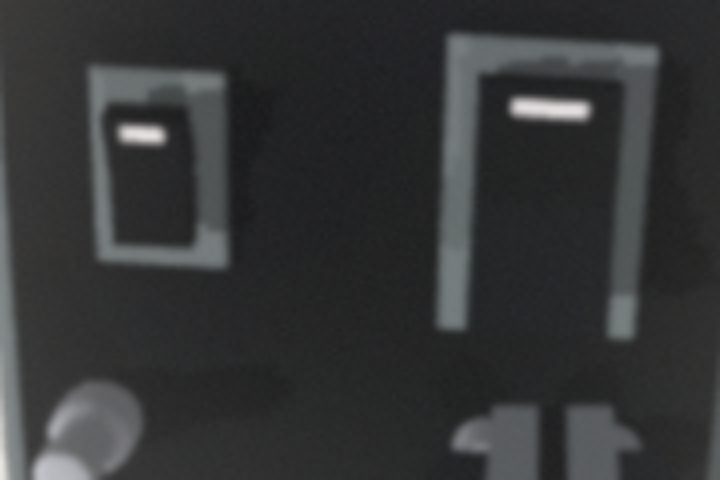

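View pics/c5.png

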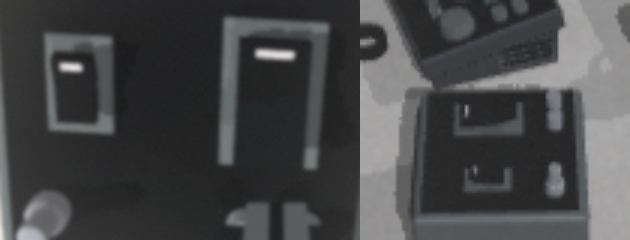

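```bash
python3 -m creep '{"xyz":[[43,0,7],[43,0,7],[43,0,7],[43,0,7],[43,6,7],[43,6,7],[43,6,7],[41,6,5]],"delta_rot":[[0,0,0],[0,0,0],[0,0,0],[0,0,0],[0,0,0],[0,0,0],[0,0,0],[0,0,0]],"jaw":[0,0,0,0,0,0,0,0]}' 
python3 -m creep '{"xyz":[[0,0,0],[0,0,0],[0,0,0],[0,0,0],[0,0,0]],"delta_rot":[[0,-0.125,0],[0,-0.125,0],[-0.1,0,0],[-0.1,0,0],[0,0,0]],"jaw":[0,0,0,0,0]}' 
python3 - <<'E'
from h import *
s=snap('wrist','w4');print(s['tcp_pos'],s['force'],R.from_quat(s['orientation']).as_matrix().round(3))
E
```

```text
t: 4.6
tcp_pos: [0.4539, 0.3733, 0.2327]
orientation: [-0.5, -0.498, 0.501, 0.501]
force: [0.2, 0.0, 0.9]
gripper_width: 0.0004
t: 5.1
tcp_pos: [0.4508, 0.3701, 0.2317]
orientation: [0.475, 0.609, -0.502, -0.389]
force: [-0.7, -1.7, -0.2]
gripper_width: -0.0002
[0.45084689 0.37011868 0.23166742] [-0.7276802  -1.73194141 -0.15462699] [[-0.246  0.187 -0.951]
 [ 0.969  0.046 -0.242]
 [-0.002 -0.981 -0.193]]
```

View pics/w4.png

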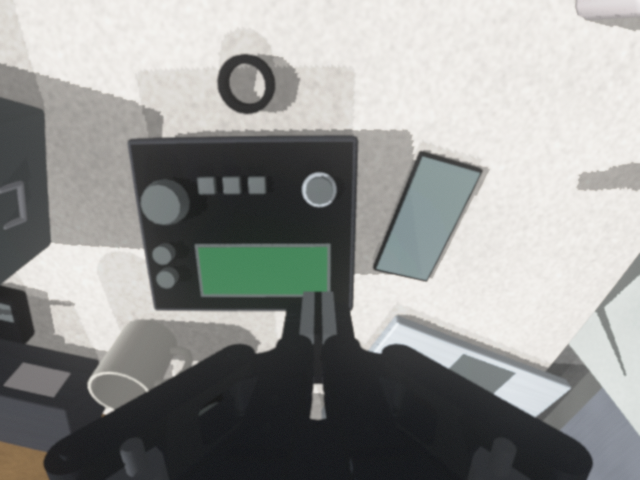

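```bash
python3 - <<'E'
from h import *
s=ctrl.state()
W=lambda x,y,z:atz('wrist',(x,y),z,s)
nl,nr,fl,fr=W(130,141,.048),W(357,137,.048),W(155,310,.082),W(352,309,.082)
print(nl,nr,fl,fr,np.linalg.norm(nl-nr),np.linalg.norm(fl-fr),np.linalg.norm(nl-fl))
rx=(fl-nl+fr-nr);rx[2]=0;rx/=np.linalg.norm(rx);print('yaw',np.arctan2(rx[1],rx[0]))
n=np.array([-np.sin(.2)*rx[0],-np.sin(.2)*rx[1],np.cos(.2)])
p0=(nl+nr)/2
C,d=ray('wrist',(319,189.5),s)
P=C+d*(np.dot(p0+.010*n-C,n)/np.dot(d,n));print('top',P,'wr key',C+ray('wrist',(257,185),s)[1]*(np.dot(p0+.005*n-C,n)/np.dot(ray('wrist',(257,185),s)[1],n)))
rw=(C,d);S2=lambda x,y:ray('scene',(410+x/5,245+y/5));D=lambda x,y:ray('side',(255+x/4,140+y/4))
print(tri(rw,S2(390,146)),tri(rw,D(96,107)),tri(rw,S2(390,146),D(96,107)))
print('normal',n,'delta',tooldelta(P,s),'delta to 10mm above',tooldelta(P+.012*n,s))
E
```

```text
[0.45889474 0.19865732 0.048     ] [0.40687266 0.39588484 0.048     ] [0.62124187 0.23885974 0.082     ] [0.5676689  0.43743348 0.082     ] 0.20397301861175868 0.20567351591271194 0.17067168372460184
yaw 0.2477879677947087
top [0.45599252 0.37386667 0.06655278] wr key [0.46757876 0.31909073 0.06100472]
(array([0.45800882, 0.37463319, 0.06100869]), [np.float64(0.0002358492147415229), np.float64(0.00023584921474157904)]) (array([0.45939307, 0.37475799, 0.05762498]), [np.float64(0.00011233620165366899), np.float64(0.00011233620165360579)]) (array([0.45854606, 0.37432241, 0.05957868]), [np.float64(0.0002120206209438333), np.float64(0.0015369743533746399), np.float64(0.0016308916401281978)])
normal [-0.19260144 -0.04872566  0.98006658] delta [  2.34961468 164.20643086  28.37762899] delta to 10mm above [  2.33393207 152.20661767  28.44272575]
```

```bash
python3 -m creep '{"xyz":[[2,20,28],[0,40,0],[0,40,0],[0,30,0],[0,15,0],[0,0,0]],"delta_rot":[[0,0,0],[0,0,0],[0,0,0],[0,0,0],[0,0,0],[0,0,0]],"jaw":[0,0,0,0,0,0]}' 
python3 - <<'E'
from h import *
s=snap('wrist','w5');print(s['tcp_pos'],s['force'],tooldelta([.456,.3739,.0665],s),tooldelta([.4585,.3744,.060],s))
crop('w5',220,180,200,150,4,'c7')
snap('scene','sc5');crop('sc5',400,150,160,120,5,'c8')
E
```

```text
t: 5.75
tcp_pos: [0.4561, 0.3733, 0.0843]
orientation: [0.475, 0.609, -0.502, -0.39]
force: [-0.4, 0.2, -0.8]
gripper_width: -0.0002
[0.45606028 0.37334457 0.08430741] [-0.44368226  0.1727617  -0.81901582] [ 0.58638317 17.4882757   3.35147772] [ 0.47407282 24.35706184  2.10361423]
```

View pics/c7.png

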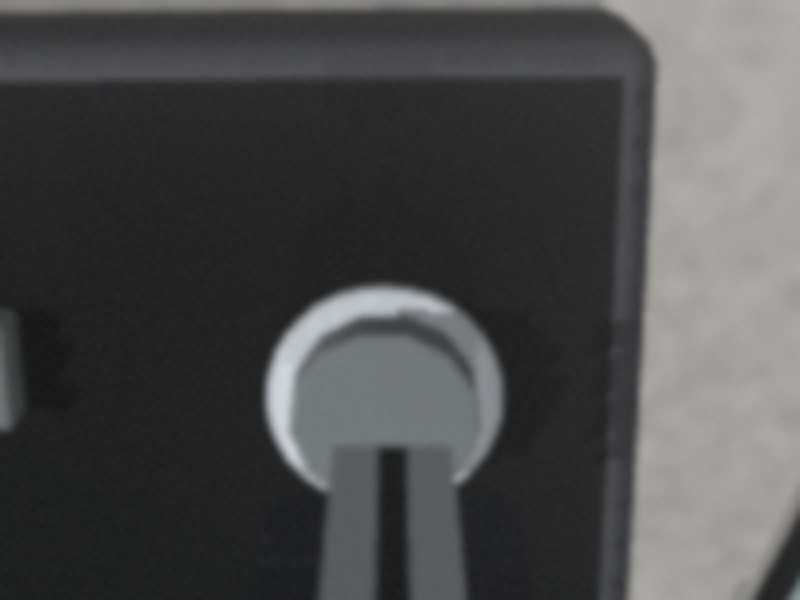

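View pics/sc5.png

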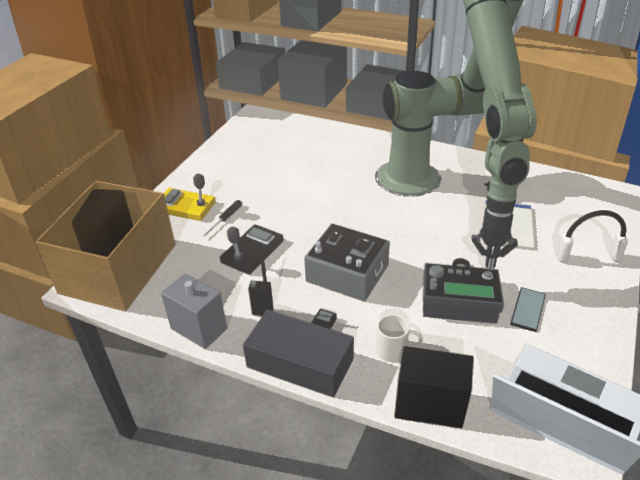

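```bash
python3 -m creep '{"xyz":[[0.5,5,2.5],[0,5,0],[0,3,0],[0,2,0],[0,0,0]],"delta_rot":[[0,0,0],[0,0,0],[0,0,0],[0,0,0],[0,0,0]],"jaw":[0,0,0,0,0]}'; python3 -m creep '{"xyz":[[0,2,0],[0,2,0],[0,0,0]],"delta_rot":[[0,0,0],[0,0,0],[0,0,0]],"jaw":[0,0,0]}'
```

```text
t: 6.35
tcp_pos: [0.4566, 0.3749, 0.0723]
orientation: [0.476, 0.611, -0.499, -0.389]
force: [0.2, -0.6, 0.3]
gripper_width: 0.0002
t: 6.65
tcp_pos: [0.4574, 0.375, 0.0683]
orientation: [0.476, 0.611, -0.499, -0.389]
force: [0.8, 0.7, -0.0]
gripper_width: -0.0005
```

```bash
python3 -m creep '{"xyz":[[0,2,0],[0,2,0],[0,0,0]],"delta_rot":[[0,0,0],[0,0,0],[0,0,0]],"jaw":[0,0,0]}'; python3 -m creep '{"xyz":[[0,2,0],[0,1,0],[0,0,0]],"delta_rot":[[0,0,0],[0,0,0],[0,0,0]],"jaw":[0,0,0]}'; python3 -c "
from h import *
s=snap('wrist','w6');crop('w6',220,180,200,150,4,'c9')"
```

```text
t: 6.95
tcp_pos: [0.4583, 0.3753, 0.0645]
orientation: [0.476, 0.611, -0.499, -0.389]
force: [0.2, -0.6, 0.7]
gripper_width: -0.0004
t: 7.25
tcp_pos: [0.4588, 0.3755, 0.0621]
orientation: [0.476, 0.611, -0.499, -0.389]
force: [-2.8, -1.4, 6.1]
gripper_width: 0.0
```

View pics/c9.png

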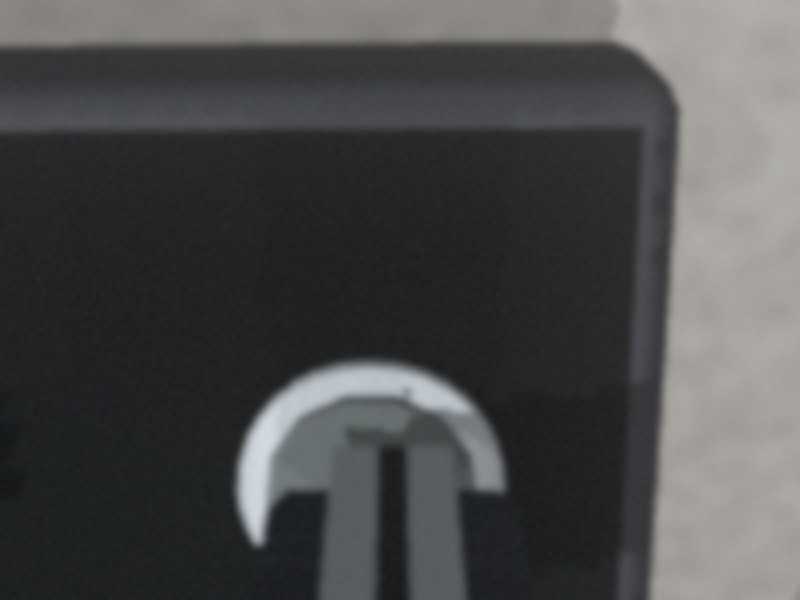

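```bash
python3 -m creep '{"xyz":[[0,-3,0],[0,0,3],[0,2,0],[0,2,0],[0,2,0],[0,0,0]],"delta_rot":[[0,0,0],[0,0,0],[0,0,0],[0,0,0],[0,0,0],[0,0,0]],"jaw":[0,0,0,0,0,0]}'; python3 -m creep '{"xyz":[[0,1.5,0],[0,1,0],[0,0,0]],"delta_rot":[[0,0,0],[0,0,0],[0,0,0]],"jaw":[0,0,0]}'
```

```text
t: 7.9
tcp_pos: [0.4556, 0.3747, 0.0612]
orientation: [0.476, 0.611, -0.499, -0.389]
force: [-16.0, -8.1, 35.2]
gripper_width: 0.0001
t: 8.2
tcp_pos: [0.4557, 0.3748, 0.0609]
orientation: [0.476, 0.611, -0.499, -0.388]
force: [-24.9, -13.2, 55.9]
gripper_width: 0.0003
```

```bash
python3 -m creep '{"xyz":[[0,-10,0],[0,-20,0],[0,-10,0],[0,0,0]],"delta_rot":[[0,0,0],[0,0,0],[0,0,0],[0,0,0]],"jaw":[0,0,0,0]}'; python3 -c "
from h import *
s=snap('wrist','w7');print(s['tcp_pos']);crop('w7',220,150,200,150,4,'c10')"
```

```text
t: 8.6
tcp_pos: [0.4501, 0.3737, 0.0961]
orientation: [0.476, 0.612, -0.498, -0.389]
force: [-0.4, -0.1, 0.1]
gripper_width: -0.0001
[0.45010737 0.37367138 0.09606783]
```

View pics/c10.png

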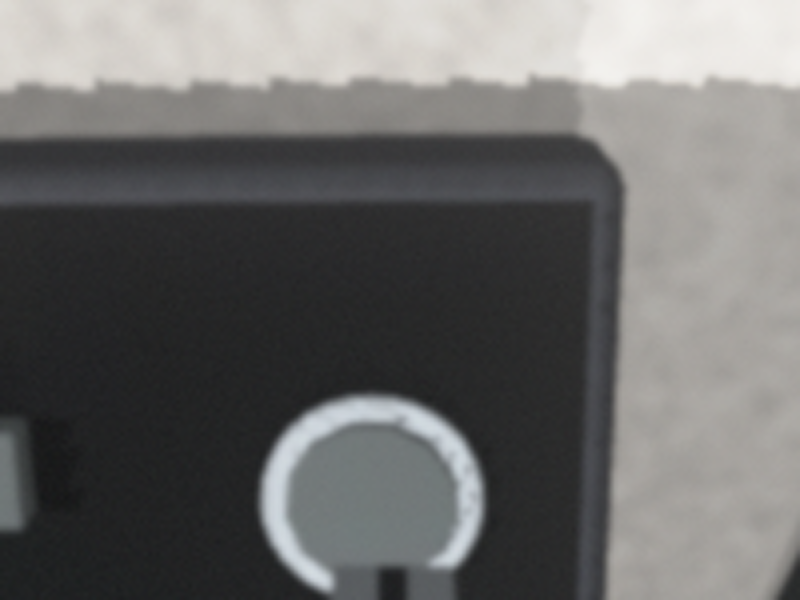

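```bash
python3 -m creep '{"xyz":[[0,-45,0],[0,-45,0],[0,-45,0],[0,0,-28],[0,0,0]],"delta_rot":[[0,0,0],[0,0,0],[0,0,0],[0,0,0],[0,0,0]],"jaw":[0,0,0,0,0]}'; python3 -c "
from h import *
s=snap('wrist','w8');snap('side','s8');snap('scene','sc8');print(s['tcp_pos'])
a=cv2.imread('pics/w8.png');b=cv2.imread('pics/w4.png')
r=lambda i,x,y,w,h,k:cv2.resize(i[y:y+h,x:x+w],None,fx=k,fy=k,interpolation=cv2.INTER_CUBIC)
c=cv2.imread('pics/scene0.png');d=cv2.imread('pics/sc8.png');e=cv2.imread('pics/side0.png');f=cv2.imread('pics/s8.png')
top=np.hstack([r(b,290,160,60,60,4),r(c,470,255,40,40,6),r(e,265,150,40,40,6)])
bot=np.hstack([r(a,290,160,60,60,4),r(d,470,255,40,40,6),r(f,265,150,40,40,6)])
cv2.imwrite('pics/cmp.png',np.vstack([top,bot]))"
```

```text
t: 9.15
tcp_pos: [0.4534, 0.3746, 0.2345]
orientation: [0.477, 0.612, -0.497, -0.388]
force: [-0.5, 0.3, -1.3]
gripper_width: -0.0001
[0.45340946 0.37455586 0.23453296]
```

View pics/cmp.png

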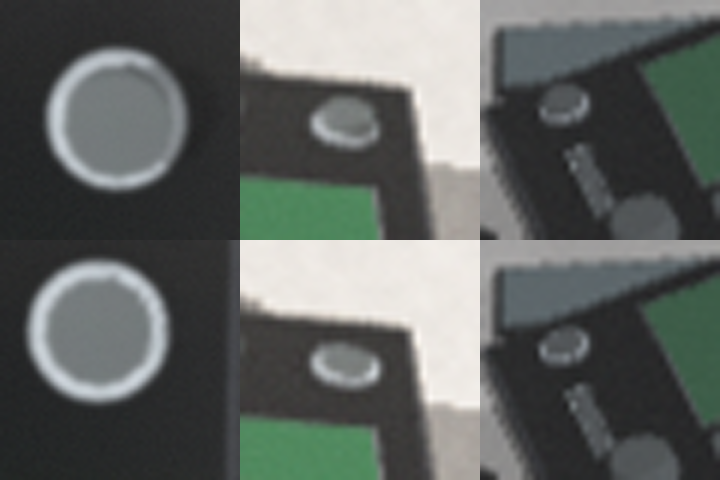

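View pics/w8.png

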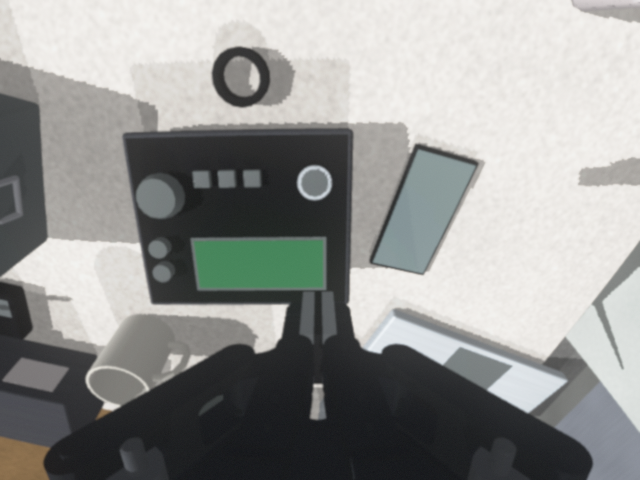

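```bash
python3 -c "
from h import *
n=np.array([-.1926,-.0487,.98]);P=np.array([.456,.3739,.0665])
print('scene',proj('scene',[P,P-.0025*n,P-.005*n,P-.010*n]));print('side',proj('side',[P,P-.005*n]))
def bl(f,x0,y0,k=16):
    im=cv2.imread('pics/'+f+'.png');return cv2.resize(im[y0:y0+22,x0:x0+22],None,fx=k,fy=k,interpolation=cv2.INTER_CUBIC)
cv2.imwrite('pics/cmp2.png',np.vstack([np.hstack([bl('scene0',476,264),bl('side0',268,156)]),np.hstack([bl('sc8',476,264),bl('s8',268,156)])])[:600*2])
im=cv2.imread('pics/cmp2.png');cv2.imwrite('pics/cmp2.png',cv2.resize(im,(600,600)))"
```

```text
scene [[488.11323061 272.20785615]
 [487.98357251 272.97716889]
 [487.85402301 273.7453473 ]
 [487.59525028 275.27830665]]
side [[277.87492288 164.9540475 ]
 [278.23524817 166.00657911]]
```

View pics/cmp2.png

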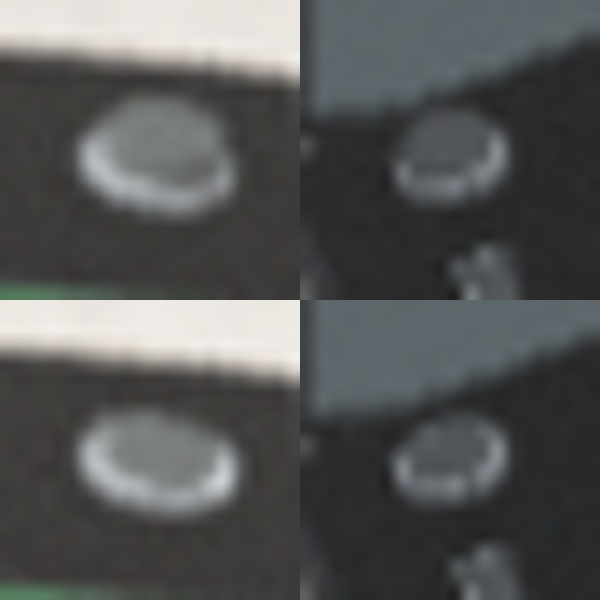

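```bash
python3 -m creep '{"xyz":[[0,0,0],[0,0,0],[0,0,0],[0,0,0],[0,0,0],[0,0,0]],"delta_rot":[[0.1,0,0],[0.1,0,0],[0,0.13,0],[0,0.13,0],[0,0.13,0],[0,0,0]],"jaw":[0,0,0,0,0,0]}'; python3 -c "
from h import *
s=ctrl.state();print(R.from_quat(s['orientation']).as_matrix().round(3),tooldelta([.515,-.305,.22]))"
```

```text
t: 9.9
tcp_pos: [0.4487, 0.3726, 0.2307]
orientation: [-0.534, -0.462, 0.465, 0.535]
force: [0.1, 0.9, 0.3]
gripper_width: -0.0002
[[ 0.142 -0.003 -0.99 ]
 [ 0.99  -0.002  0.142]
 [-0.002 -1.     0.003]] [-661.27099138   11.88946461 -161.79265365]
```

```bash
python3 -m creep '{"xyz":[[-41,0,-10],[-41,0,-10],[-41,0,-10],[-41,0,-10],[-41,0,-10],[-41,0,-10],[-41,0,-10],[-41,0,-10]],"delta_rot":[[0,0,0],[0,0,0],[0,0,0],[0,0,0],[0,0,0],[0,0,0],[0,0,0],[0,0,0]],"jaw":[0,0,0,0,0,0,0,0]}'; python3 -m creep '{"xyz":[[-41,0,-10],[-41,0,-10],[-41,0,-10],[-41,0,-10],[-41,0,-10],[-41,0,-10],[-41,0,-10],[-41,0,-10]],"delta_rot":[[0,0,0],[0,0,0],[0,0,0],[0,0,0],[0,0,0],[0,0,0],[0,0,0],[0,0,0]],"jaw":[0,0,0,0,0,0,0,0]}';  python3 -m creep '{"xyz":[[0,0,0]],"delta_rot":[[0,0,0]],"jaw":[0]}'; python3 -c "
from h import *
s=snap('wrist','w9');print(s['tcp_pos'],R.from_quat(s['orientation']).as_matrix().round(3))"
```

```text
t: 10.7
tcp_pos: [0.4814, 0.0357, 0.2319]
orientation: [-0.533, -0.464, 0.464, 0.534]
force: [0.1, 0.9, 0.8]
gripper_width: 0.0001
t: 11.5
tcp_pos: [0.5142, -0.3, 0.2317]
orientation: [-0.533, -0.464, 0.464, 0.534]
force: [0.8, -0.1, -0.3]
gripper_width: 0.0001
t: 11.6
tcp_pos: [0.5145, -0.3034, 0.2312]
orientation: [0.535, 0.462, -0.463, -0.535]
force: [0.6, 0.6, -1.5]
gripper_width: -0.0001
[ 0.51449287 -0.30341177  0.23116608] [[ 0.145 -0.001 -0.989]
 [ 0.989 -0.001  0.145]
 [-0.001 -1.     0.001]]
```

View pics/w9.png

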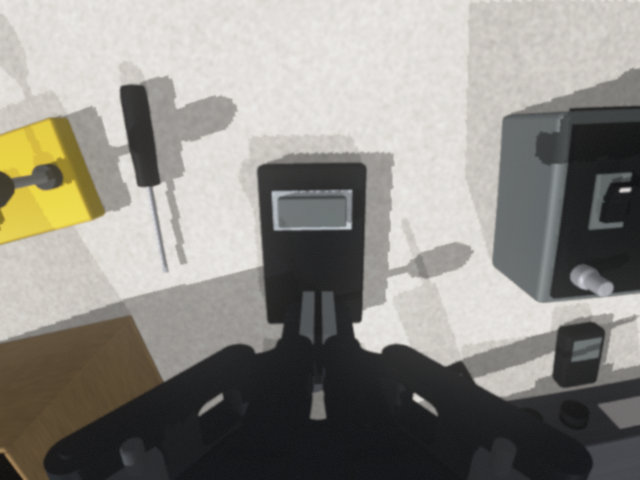

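```bash
python3 -c "
from h import *
s=ctrl.state()
crop('w9',265,180,100,60,8,'c11')
P=atz('wrist',(313,212),.043,s);print(P,tooldelta(P,s))
q=[atz('wrist',p,.043,s) for p in((279,197),(346,197),(347,228),(280,228))];print(*q)
print(np.linalg.norm(q[0]-q[1]),np.linalg.norm(q[1]-q[2]))
C=ray('wrist',(313,212),s);print(tri(C,ray('scene',(205+224/4,210+92/4)),ray('side',(270+209/6,280+262/6))))
"
```

```text
[ 0.51091944 -0.30392031  0.043     ] [ -3.88283128 188.15631687   2.41362568]
[ 0.49152373 -0.33423962  0.043     ] [ 0.50076901 -0.27021534  0.043     ] [ 0.53180839 -0.27291804  0.043     ] [ 0.52231907 -0.33872488  0.043     ]
0.06468835910269206 0.031156821641851785
(array([ 0.51263968, -0.30547512,  0.03713049]), [np.float64(0.0013191601055713268), np.float64(0.0019180423223512215), np.float64(0.0026248595125885296)])
```

View pics/c11.png

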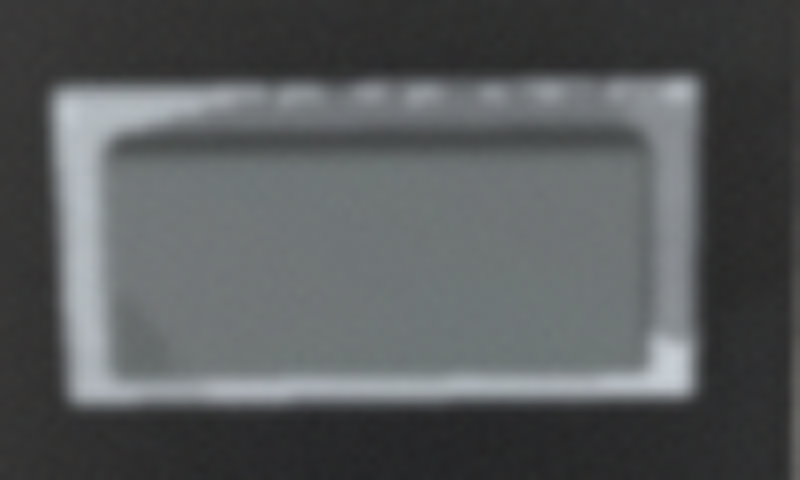

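```bash
python3 -m creep '{"xyz":[[-4,30,2.5],[0,45,0],[0,45,0],[0,35,0],[0,15,0],[0,0,0],[0,0,0]],"delta_rot":[[0,0,0],[0,0,0],[0,0,0],[0,0,0],[0,0,0],[0,0,0],[0,0,0]],"jaw":[0,0,0,0,0,0,0]}'; python3 -c "
from h import *
s=snap('wrist','w10');print(s['tcp_pos'],tooldelta([.5115,-.3045,.043],s));crop('w10',200,150,220,160,3,'c12');snap('side','s10');crop('s10',260,260,120,100,6,'c13')"
```

```text
t: 12.35
tcp_pos: [0.5118, -0.3013, 0.0629]
orientation: [-0.534, -0.464, 0.464, 0.534]
force: [-0.1, -0.7, -0.3]
gripper_width: 0.0
[ 0.51184471 -0.30133144  0.06290906] [-3.19787029 19.90701615 -0.1164705 ]
```

View pics/c12.png

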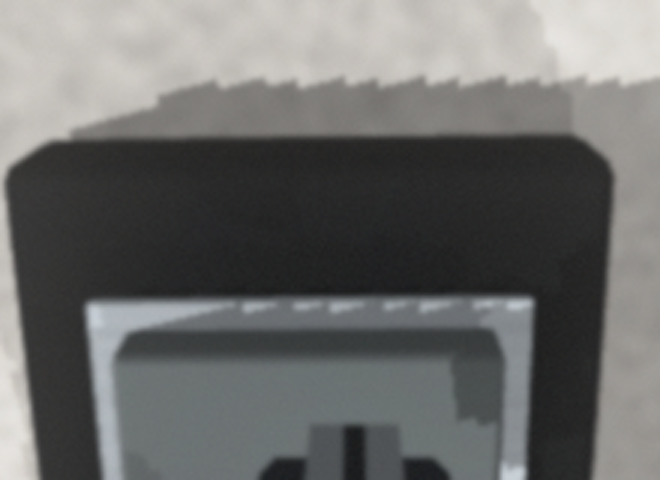

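View pics/c13.png

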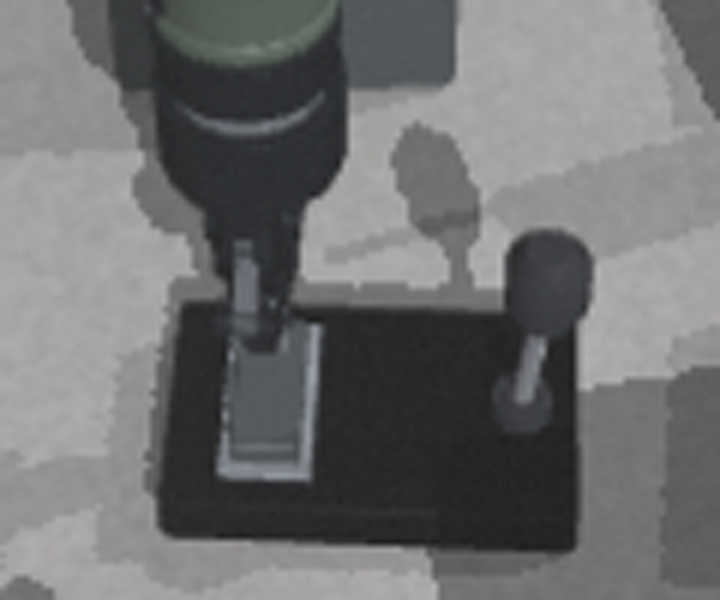

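```bash
python3 -m creep '{"xyz":[[-4,6,0],[0,6,0],[0,3,0],[0,0,0]],"delta_rot":[[0,0,0],[0,0,0],[0,0,0],[0,0,0]],"jaw":[0,0,0,0]}';python3 -m creep '{"xyz":[[0,2,0],[0,2,0],[0,2,0],[0,0,0]],"delta_rot":[[0,0,0],[0,0,0],[0,0,0],[0,0,0]],"jaw":[0,0,0,0]}'
```

```text
t: 12.85
tcp_pos: [0.5108, -0.3062, 0.0471]
orientation: [-0.534, -0.463, 0.463, 0.535]
force: [-0.7, -0.4, -0.1]
gripper_width: 0.0002
t: 13.25
tcp_pos: [0.5114, -0.3065, 0.0417]
orientation: [0.534, 0.463, -0.463, -0.534]
force: [-0.2, 0.9, 1.4]
gripper_width: -0.0002
```

```bash
python3 -m creep '{"xyz":[[0,2,0],[0,1.5,0],[0,0,0]],"delta_rot":[[0,0,0],[0,0,0],[0,0,0]],"jaw":[0,0,0]}';python3 -m creep '{"xyz":[[0,1.5,0],[0,0,0]],"delta_rot":[[0,0,0],[0,0,0]],"jaw":[0,0]}'
```

```text
t: 13.55
tcp_pos: [0.5115, -0.3065, 0.0384]
orientation: [0.535, 0.463, -0.463, -0.534]
force: [-0.2, -0.3, 3.7]
gripper_width: 0.0003
t: 13.75
tcp_pos: [0.5115, -0.3066, 0.0371]
orientation: [0.535, 0.463, -0.463, -0.534]
force: [-1.4, 0.5, 5.6]
gripper_width: -0.0003
```

```bash
python3 -m creep '{"xyz":[[0,1,0],[0,0,0]],"delta_rot":[[0,0,0],[0,0,0]],"jaw":[0,0]}';python3 -m creep '{"xyz":[[0,0.5,0],[0,0,0],[0,0,0]],"delta_rot":[[0,0,0],[0,0,0],[0,0,0]],"jaw":[0,0,0]}'
```

```text
t: 13.95
tcp_pos: [0.5115, -0.3066, 0.0369]
orientation: [0.535, 0.463, -0.463, -0.534]
force: [-2.3, 2.5, 11.4]
gripper_width: -0.0
t: 14.25
tcp_pos: [0.5115, -0.3066, 0.0368]
orientation: [0.535, 0.463, -0.463, -0.534]
force: [-4.3, 2.9, 14.8]
gripper_width: 0.0001
```

```bash
python3 -c "
from h import *
snap('scene','sc11');snap('side','s11');s=ctrl.state();print(s['t'],s['force'],s['tcp_pos'])
a=cv2.imread('pics/s11.png')[130:370,240:430];b=cv2.imread('pics/sc11.png')[190:350,200:520]
cv2.imwrite('pics/f.png',np.vstack([cv2.resize(b,(640,320)),np.pad(cv2.resize(np.hstack([a,cv2.imread('pics/side0.png')[130:370,240:430]]),None,fx=1.16,fy=1.16),((0,0),(0,640-int(round(380*1.16))),(0,0)))]))
print([int(x) for x in np.abs(cv2.imread('pics/s11.png').astype(int)-cv2.imread('pics/side0.png')).max(2)[330:360,270:370].max(1)])"
```

```text
14.35 [-4.38112272  2.21481306 14.55497993] [ 0.51152728 -0.30658322  0.03684725]
[43, 49, 14, 15, 26, 21, 16, 21, 21, 16, 15, 15, 16, 16, 15, 16, 16, 15, 15, 15, 14, 16, 15, 14, 7, 7, 7, 7, 7, 7]
```

View pics/f.png

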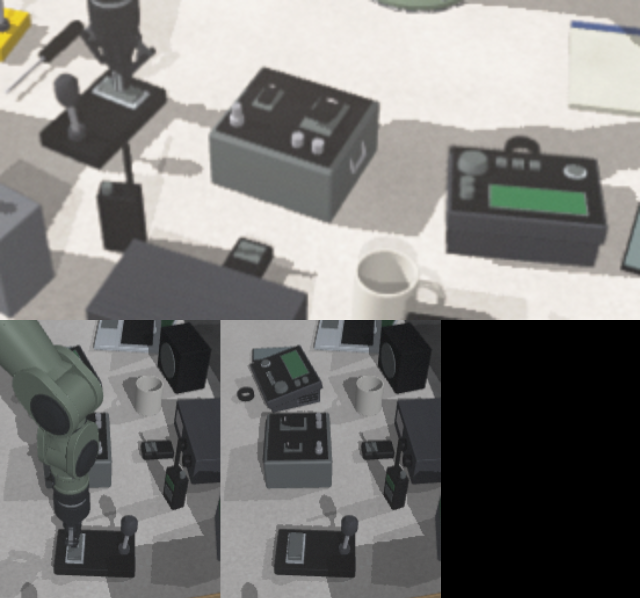

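```bash
python3 -c "
from h import *
print(ctrl.hand_in())"
```

```text
the job is handed in; nothing more can be done
None
```

I did the three presses in the order you asked, with the fingers shut, and handed the job in at about 14.4 s with the talk bar still held down. No verdict came back.

- **Large rocker:** I pressed the raised end until it stopped, with the fingertip at 115.8 mm (116 expected) and about 16 N. The pictures afterwards show the near half level and the far end up.
- **Power button:** It went in to a hard stop. The scene picture puts the drop at about 4.3 mm, roughly the 5 mm travel within my pixel accuracy. It was still in when I took the last picture. I pushed harder than needed here, about 60 N in all through the fingertips. That is below the 120 N wrist limit, and I took the 40 N limit to cover only the arm and gripper body.
- **Talk bar:** It is right down, with the fingertip at 36.8 mm (37 expected) and about 15 N holding it.

In the last pictures the microphone and the loose things in view stand where they were. The small rocker and the square keys look untouched.

Heights worked out from the scene and side cameras came out about 4 to 6 mm too low. I relied on the wrist camera, the given heights and the measured contact force instead.

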